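# Pry a closed die set open and draw out its carrier slide

## Task

The die set has closed and its punch is locking the carrier slide. Lay the pry bar over the blue fulcrum block with its tip under the overhanging edge of the die's top plate and let go of it, then take the bar again by its red grip and lever the top plate up, with the bar only, until the punch is well clear of the slide (at least 10 mm up; the tight pillars hold it there). Draw the bar back clear of the die and let go, then pull the carrier slide out of its channel by its black post, keeping it level, and lay it flat on the tray in front of the die, without disturbing the tin, nut and brush lying about.

Things in the scene. Friction and masses are not known exactly. Their poses are not given: they have to be found in the camera images.
- die: Four-pillar die set, dark steel, bolted down. Origin: centre of its underside on the tray. Lower shoe 84 (x) by 80 (y) mm, 38 high; bolting ear to x = +62. A channel runs through along its x, floor 20 mm up, 43 wide, 10.5 high, mouth to the robot (-x). Pillars at x +-30, y +-31, tops 98 mm up. Top plate 84 (x) by 116 (y) by 30 mm thick overhangs the shoe by 18 mm on the +y side, by the fulcrum
- lip (a point): middle of the lower edge of the overhang on the die's +y side with the top plate fully down: 58 mm from the die's centre along its +y, 44 mm up. This point is fixed to the lower shoe and does not rise with the plate
- die_top (a joint): rise of the die's heavy top plate in m: 0 fully down (underside 44 mm above the tray), at most 0.022. Lifting it takes about 60 N (2.6 kg and tight bushes) and it stays where it is left. Its punch, 14 mm thick, reaches 22 mm below its underside into the hole of the slide and leaves it at a rise of 7 mm; the joint may start 1 mm up
- slide: Loose brass carrier slide in the die's channel: plate 128 x 40 x 9 mm, 0.3 kg, 1.5 mm play at each side and above. Origin: underside of the plate under its 20 mm hole, which is under the punch; plate from x = -86 mm (front, outside the die) to +42 mm. Its x axis is the die's
- slide_post (a point): middle of the top of the slide's black pull post, 16 x 16 mm, 30 mm tall, standing on the plate 74 mm in front (-x) of the slide's origin; top 39 mm above the plate's underside
- fulcrum: Loose blue steel fulcrum block, 0.9 kg, 64 (x) by 44 (y) by 30 mm, with a half-round ridge along its x on top (radius 15 mm, 60 long, crest 45 mm above the tray). Origin: centre of its underside. It stands ready on the +y side of the die, about 38 mm off the top plate's edge
- bar: Loose steel pry bar with red grip, 220 mm long, 0.45 kg. Origin: underside at mid length; lies flat, z up. Along its y: thin tip (24 wide, 5 thick) y = -110 to -63 mm, shank (20 wide, 10 thick) to +41, red grip (24 wide, 16 thick) to +109. Underside straight. Centre of mass at y = +23 mm, so once laid over the fulcrum it rocks grip-down until its tip bears up on the plate
- bar_tip (a point): end of the bar's thin tip, at its underside
- bar_grip (a point): middle of the bar's red grip, 80 mm from the bar's origin along +y, 8 mm above its underside. (Note: the robot's hand starts close beside the tall press on the bench at the right; move it up and to the left, away from the press, before anything else)
- tin: bystander: round aluminium sample tin, 58 mm wide, 34 mm high
- nut: bystander: hexagon nut, 34 mm wide, 16 mm high
- dust_brush: bystander: flat dusting brush, 200 mm long

How it is judged (in metres and radians):
On the way, in this order (a step that is already met when the one before it is completed fails the run):
1. the pry bar rests on the fulcrum block with its tip under the top plate's overhang, let go (y of bar_tip in the frame of die between 0.036 and 0.055 m and contact force between bar and fulcrum above 0.5 N and contact force between bar and die above 0.5 N and contact force between the fingers and bar below 0.1 N), for 0.2 s.
2. the top plate is levered up at least 10 mm with the hand at the bar's red grip (value of joint die_top above 0.01 m and contact force between bar and die above 0.5 N and distance between the grasp point and bar_grip below 0.07 m), for 0.2 s.
3. the bar is drawn back clear of the die and let go, the slide still in the die ((y of bar_tip in the frame of die above 0.06 m or y of bar_tip in the frame of die below -0.06 m or x of bar_tip in the frame of die below -0.05 m) and contact force between the fingers and bar below 0.1 N and x of slide in the frame of die above -0.03 m), for 0.2 s.
At the end, for the whole second after the job is handed in: The die's top plate stays at least 9.5 mm up, the bar's tip is clear of the top plate (outside its edge), and the carrier slide lies flat and at rest on the tray, fully out of the die (at least 88 mm forward of where it was); the bar is at rest (value of joint die_top above 0.0095 m and (y of bar_tip in the frame of die above 0.06 m or y of bar_tip in the frame of die below -0.06 m or x of bar_tip in the frame of die below -0.05 m) and x of slide in the frame of die below -0.088 m and height (world z) of slide below 0.004 m and angle between slide's own z axis and vertical below 0.06 rad and linear speed of each of slide, bar below 0.01 m/s); the robot touches nothing.
It fails at once if the hand pushes or lifts the die itself (over 12 N) (contact force between any of the fingers, the arm and die above 12 N).
It fails at once if the slide is tipped more than 0.2 rad (angle between slide's own z axis and vertical above 0.2 rad).
It fails at once if a bystander is moved more than 25 mm (distance of any of tin, nut, dust_brush from where it was at the start of the episode above 0.025 m).
It also fails if it takes over 59 s, if anything falls off the work surface, if the arm or the gripper's body presses on something with over 40 N, if the wrist force passes 120 N, or if a joint passes its speed limit or range.

## Robot

A 6-joint arm with a two-finger parallel gripper is mounted at the origin on a cart in front of the work surface, level with it; the furniture and walls round the work are solid. World frame = base frame: x ahead of the robot, y to its left, z up, the work surface at z = 0. Lengths are in mm, angles in rad, forces in N, time in s.
With the tool pointing down it reaches from about 350 to 775 mm from the base axis. Payload 7.3 kg.
Tool frame: the origin (TCP) lies at the very end of the fingers, on their centre line; the grasp point (between the pads) lies behind it (bot.grip_point_offset is the z of the grasp point in the tool frame, in mm); z points along the fingers, y is the line along which they close (so a half turn about z gives the same grasp; the last joint's range is limited). The gripper opens to 92 mm and grips with 3 to 60 N. Pads are 19 mm wide; open, the fingers measure 130 mm over their backs; the gripper's body (75 mm by 190 mm) begins 47 mm behind the grasp point.
Start: joints at [1.195, 0.342, 1.524, -0, 1.275, -0.146], TCP at [119.569, 511.222, 226.741] pointing down, gripper open.
Joint ranges: [-2.53, 2.53], [-0.77, 2.02], [0.04, 2.7], [-1, 4.14], [0.28, 2.66], [-3.11, 3.11]. Speed limits (rad/s): [2.57, 2.57, 3.14, 3.14, 3.14, 3.14].

## Interface

Orientations are given as [roll, pitch, yaw] about the fixed x, y, z axes, in that order (R = Rz(yaw) Ry(pitch) Rx(roll)).
In Python, from plant import bot gives the robot as it stands. The module is installed in compiled form; this text tells all that it offers.
- The arm moves only by the shell command python3 -m crank 'ROWS'. ROWS is JSON, a list that holds one entry, the list of rows, each a list of 5 numbers: the opening, from 0 (shut) to 1 (fully open), then the shift along the tool's x, y, z in cm, then the turn about the tool's z in degrees. In form: [[[claw, x, y, z, turn], ...]]. A call has exactly 10 rows; each row is the pose to reach, as a shift and turn from the pose commanded when the call began, along the tool's axes at that moment; what a row does not reach only later rows make up. A row lasts 1/10 s, in which the tool goes at most 50 mm and 8.59 degrees, less where a joint would pass 70% of its speed; a pose out of reach is approached as far as the arm can. A call with a gripper value outside its range is refused whole. The fingers move at their own pace and stop on an object; the grip force is fixed at half the most. Time passes only in rows, so rows that repeat a pose let the fingers close, or fill a call up. It gives the time, the measured TCP pose, the force, the opening and the grip force at its end, in the units of the state.
- bot.get_obs(): the state, without advancing time (a new reading comes with each control period).
- bot.capture(name): name is "side" or "top" or "wrist"; returns (picture, depth): 384x512x3 uint8, red, green, blue; 384x512 float32, mm along the optical axis (not along the pixel's ray), 0 where there is no reading.
- bot.calibration(name): a dict with "vertical_fov" (degrees; the focal length in pixels is half the picture's height over the tangent of half this angle, whatever the lens; pixels are square), "cx", "cy" (the principal point, pixels), "rvec" (rotation vector, rad) and "tvec" (3), from world to camera coordinates, as OpenCV has them; the wrist camera has in their place "tool_from_camera" (4x4, takes a point from camera to tool coordinates, whose origin is the TCP and whose axes are the flange's). Camera axes: x right, y down, z forward; pixel columns grow to the right and rows downward; lengths in mm; the calibration is good to about 2 mm. A picture is of the moment at which its call begins: read the wrist's pose just before it. calibration takes no time and is no camera call.
- bot.close_job(): hands the job in; it is judged then, once.
The state is a dict: "time": time; "joint_positions": joint angles; "dq": joint speeds; "tau": joint torques, N m; "tool_pos": TCP position; "tcp_rot": TCP orientation; "contact_force": force on the tool from outside, world axes, zero at the start; "moment": the same for the moment, N m; "grip_width": finger opening in mm; "finger_force": force on a finger pad.
Only numpy, scipy, OpenCV 4.12 (cv2) and the standard library are available. Lean on these libraries where they do the work, as an engineer would, in place of code of your own. Each camera call takes 0.05 s, during which the arm holds its last target. There are 200 camera calls.

## Working session

There is one attempt and no reset: what is moved stays moved. The work goes in short steps, Python scripts to look and compute and a shell command to move; the robot and the scene stay as the last step left them, time stands still between calls to the robot, and variables do not carry over. Pictures are saved under pics/ and viewed, at most 10 in all, crops included, and the job is handed in when it is done.

```bash
mkdir -p pics; cat > h.py <<'E'
import numpy as np, cv2
from plant import bot
from scipy.spatial.transform import Rotation as R
def save(name,fn):
    o=bot.get_obs(); im,d=bot.capture(name); cv2.imwrite('pics/'+fn+'.png',im[:,:,::-1]); 
    np.savez('pics/'+fn+'.npz',d=d,pos=o['tool_pos'],rot=o['tcp_rot'],name=name,im=im); return im,d
def world(fn,pts=None):
    z=np.load('pics/'+fn+'.npz'); d=z['d']; c=bot.calibration(str(z['name']))
    f=192/np.tan(np.radians(c['vertical_fov'])/2)
    v,u=np.mgrid[0:384,0:512]
    P=np.stack([(u-c['cx'])/f*d,(v-c['cy'])/f*d,d],-1)
    if 'rvec' in c:
        M=cv2.Rodrigues(np.array(c['rvec'],float))[0]; W=(P-np.array(c['tvec']).ravel())@M
    else:
        T=np.array(c['tool_from_camera']); W=P@T[:3,:3].T+T[:3,3]
        W=W@R.from_euler('xyz',z['rot']).as_matrix().T+z['pos']
    if pts is None: return W
    for u,v in pts: print((u,v),W[v,u].round(1))
    return W
E
python3 - <<'E'
from h import *
print(bot.get_obs(), bot.grip_point_offset)
for n in ['top','side']:
    save(n,n+'0'); print({k:v for k,v in bot.calibration(n).items()})
a=cv2.imread('pics/top0.png');b=cv2.imread('pics/side0.png')
E
```

```text
{'time': 0.0, 'joint_positions': array([ 1.19498821e+00,  3.42734962e-01,  1.52501549e+00, -9.99099790e-06,
        1.27538939e+00, -1.46026868e-01]), 'dq': array([-0.00092717, -0.00100099, -0.00108789,  0.00136112,  0.00057325,
       -0.00046339]), 'tau': array([ 2.36721098e-04, -4.31238914e+01, -2.44219226e+01,  7.18901306e-02,
        5.56211499e-02, -1.09521932e-04]), 'tool_pos': array([119.42143147, 510.8220179 , 226.03914156]), 'tcp_rot': array([-3.14006055e+00, -2.15676292e-04,  2.91181416e+00]), 'contact_force': array([0.80939475, 0.09378725, 0.28815235]), 'moment': array([ 0.01843218, -0.01791519, -0.01274395]), 'finger_force': 0.0, 'grip_width': 91.76153965170793} -18.8
{'vertical_fov': 45.988220354239104, 'cx': 254.6368958162597, 'cy': 194.61498358083247, 'rvec': array([ 2.14268221, -2.13457312,  0.187975  ]), 'tvec': array([ -87.06628729,  514.96674779, 1025.22019956])}
{'vertical_fov': 52.85864113852088, 'cx': 264.9805607182332, 'cy': 191.49495360321365, 'rvec': array([ 0.58571159, -2.59338478,  1.31557161]), 'tvec': array([411.87841431, 235.71796962, 648.15936166])}
```

View pics/top0.png

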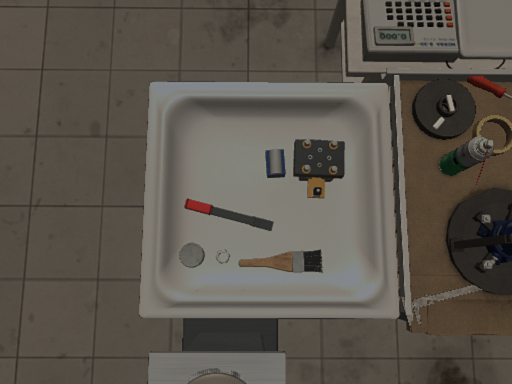

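View pics/side0.png

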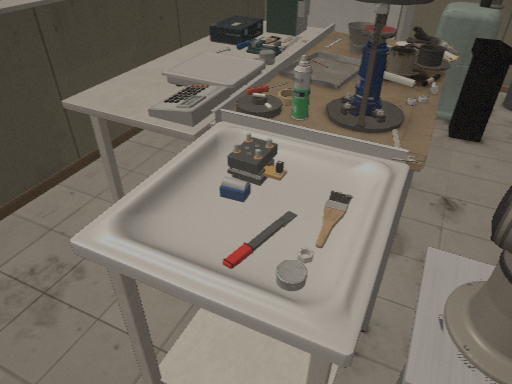

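The top view shows the die at (319,158), the slide post at (317,191), the fulcrum at (275,163) and the bar from (187,205) for the grip to (272,226) for the tip. The tin is at (191,255), the nut at (223,256) and the brush at (285,261). The stated TCP (y=+511) is to the left, not beside a press on the right, so I'll check with the wrist camera before moving and measure from depth.

```bash
python3 - <<'E'
from h import *
save('wrist','w0')
a=cv2.imread('pics/top0.png')[120:280,170:360]; a=cv2.resize(a,None,fx=4,fy=3.75,interpolation=cv2.INTER_CUBIC)
a=cv2.resize(cv2.imread('pics/top0.png')[125:275,170:360],(760,600),interpolation=cv2.INTER_CUBIC)
a=cv2.convertScaleAbs(a,alpha=1.6)
cv2.imwrite('pics/crop.png',a)
W=world('top0',[(200,208),(255,221),(276,163),(319,158),(318,191),(312,196),(191,255),(223,256),(220,240),(280,262),(130,200),(370,200),(250,90),(300,310),(480,240)])
W=world('w0'); print(np.nanmin(W.reshape(-1,3),0),np.nanmax(W.reshape(-1,3),0))
E
```

```text
(200, 208) [486.9  46.4  13.7]
(255, 221) [456.8 -86.5   6.2]
(276, 163) [ 591.  -135.7   48.1]
(319, 158) [ 596.3 -233.8   77.7]
(318, 191) [ 521.8 -232.7   59.7]
(312, 196) [ 515.2 -222.8   27.8]
(191, 255) [373.7  62.5  33.8]
(223, 256) [372.7 -10.    0.7]
(220, 240) [411.   -2.1  -0.9]
(280, 262) [ 358.7 -146.2    9.7]
(130, 200) [ 626.5  426.5 -768.3]
(370, 200) [ 505.2 -360.4   33.4]
(250, 90) [779.4 -72.9  34.8]
(300, 310) [ 249.7 -189.9   32.7]
(480, 240) [ 401.2 -543.2  177.4]
[-559.99410899 -652.74939546 -782.05384223] [1629.32652356 1444.32794349  382.03065615]
```

View pics/crop.png

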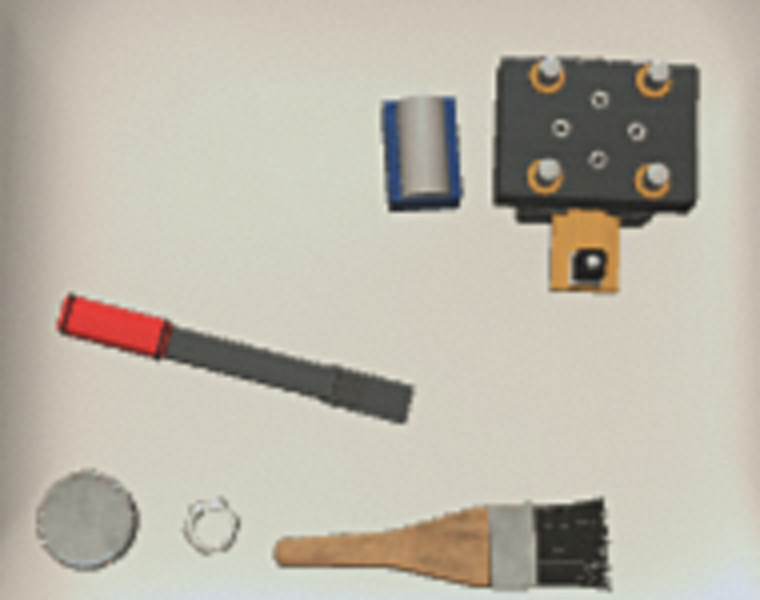

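View pics/w0.png

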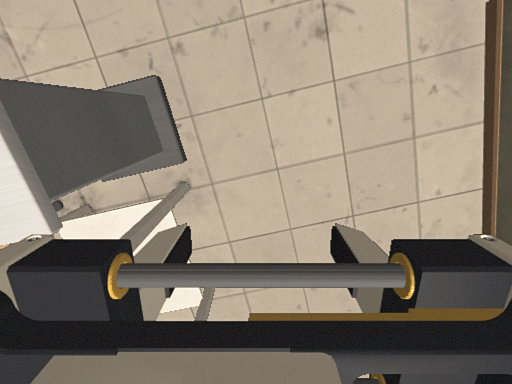

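The wrist view shows floor under the hand, with furniture only at the far right edge (x≈495). No press is near the hand: the tall press is at y≈-540, and the hand is at y=+511. Lifting first and keeping left is harmless, so I'll do that anyway. First I'll fit the poses from the depth.

```bash
cat > fit.py <<'E'
from h import *
def rect(W,m):
    P=W[m][:,:2].astype(np.float32); 
    c,s,a=cv2.minAreaRect(P); print(len(P),'c',np.round(c,1),'size',np.round(s,1),'ang',round(a,2),'z',np.median(W[m][:,2]).round(1)); return c
def roi(u0,v0,u1,v1):
    m=np.zeros((384,512),bool); m[v0:v1,u0:u1]=1; return m
E
python3 - <<'E'
from fit import *
W=world('top0'); z=W[...,2]; im=np.load('pics/top0.npz')['im'].astype(int)
print('plate'); rect(W,roi(285,130,352,185)&(z>68)&(z<85))
print('post');rect(W,roi(305,180,330,205)&(z>50)&(z<66))
print('slide');rect(W,roi(305,180,330,205)&(z>24)&(z<34))
print('fulc');rect(W,roi(262,145,290,182)&(z>22)); rect(W,roi(262,145,290,182)&(z>38))
print('bar');rect(W,roi(180,195,280,235)&(z>3.5)); 
red=(im[...,0]>im[...,1]+60)
print('grip');rect(W,roi(180,195,280,235)&red)
print('tray'); print([z[a,b].round(1) for a,b in [(200,290),(240,250),(120,250),(210,340),(230,300)]])
w=world('w0'); print(w[100,495],w[300,495],w[100,60],w[200,20])
c=bot.calibration('wrist'); print(c['tool_from_camera'].round(2) if hasattr(c['tool_from_camera'],'round') else c)
E
```

```text
plate
1625 c [ 599.2 -233.7] size [114.7  85.1] ang 88.02 z 75.0
post
50 c [ 524.  -230.6] size [14.3 15.4] ang 87.82 z 58.9
slide
238 c [ 533.3 -232.7] size [39.3 42.3] ang 89.22 z 28.9
fulc
487 c [ 483.7 -119.8] size [ 50.5 299.7] ang 82.79 z 38.6
256 c [ 482.2 -115.7] size [ 35.1 296.6] ang 81.3 z 42.8
bar
1710 c [429.4 -24.7] size [182.7 241.3] ang 0.27 z 7.1
grip
209 c [492.6  52.8] size [60.3 21.9] ang 75.34 z 16.0
tray
[np.float64(1.3), np.float64(0.9), np.float64(6.1), np.float64(1.3), np.float64(0.7)]
[ 213.69370401 1429.31500419 -719.32808695] [111.87389231 586.96098696 313.17268005] [ -75.19805953  119.26938805 -211.37648292] [ 85.35697639 137.57421066  -3.80614622]
[[   0.     -0.95   -0.3    81.17]
 [   1.      0.      0.     -0.57]
 [   0.     -0.3     0.95 -155.9 ]
 [   0.      0.      0.      1.  ]]
```

```bash
python3 -m crank '[[[1,0,0,-1,0],[1,0,0,-2,0],[1,0,0.5,-3,0],[1,0,1,-4,0],[1,0,1.5,-5,0],[1,0,2,-5,0],[1,0,2,-5,0],[1,0,2,-5,0],[1,0,2,-5,0],[1,0,2,-5,0]]]'
```

```text
time: 1.15
tool_pos: [124.0, 530.4, 276.4]
tcp_rot: [-3.141, -0.0, 2.912]
contact_force: [-0.4, 0.1, 0.6]
grip_width: 91.7
finger_force: 0.0
```

Lifted clear. I'll cross above the tray to the bar's grip and look at it with the wrist camera.

```bash
python3 -m crank '[[[1,-4,-3,0,8],[1,-8,-6,0,16],[1,-12,-9.5,0,24],[1,-16,-13,0,32],[1,-20,-16,0,40],[1,-24,-19.5,0,48],[1,-28,-23,0,56],[1,-32,-26,1,64],[1,-36,-29.5,2,72],[1,-40,-33,3,80]]]'; python3 - <<'E'
from h import *
o=bot.get_obs();T=R.from_euler('xyz',o['tcp_rot']).as_matrix()
print(T.T@(np.array([488,47,150])-o['tool_pos'])/10, np.degrees(o['tcp_rot']))
E
```

```text
time: 2.15
tool_pos: [426.9, 133.5, 250.6]
tcp_rot: [3.141, -0.0, 1.51]
contact_force: [-0.7, 1.7, 0.6]
grip_width: 91.7
finger_force: 0.0
[-8.26568761  6.61629438 10.06319924] [ 1.79948933e+02 -2.39316231e-02  8.64928920e+01]
```

```bash
python3 -m crank '[[[0.7,-2,1.5,2,3],[0.7,-4,3,4,6],[0.7,-6,5,6,10],[0.7,-8.2,6.6,8,10],[0.7,-8.2,6.6,9,10],[0.7,-8.2,6.6,9,10],[0.7,-8.2,6.6,9,10],[0.7,-8.2,6.6,9,10],[0.7,-8.2,6.6,9,10],[0.7,-8.2,6.6,9,10]]]'; python3 - <<'E'
from fit import *
im,d=save('wrist','w1'); save('top','t1')
W=world('w1'); z=W[...,2]; im=im.astype(int)
g=(im[...,0]>im[...,1]+60)&(z>9)&(z<25)
c=rect(W,g)
P=W[g]; print(P.mean(0))
E
```

```text
time: 3.15
tool_pos: [487.5, 50.3, 161.3]
tcp_rot: [3.14, -0.0, 1.342]
contact_force: [-0.1, -0.4, -0.1]
grip_width: 64.2
finger_force: 0.0
997 c [491.2  50.5] size [67.1 22.7] ang 76.45 z 13.7
[491.3546246   52.38644455  13.60133381]
```

View pics/w1.png

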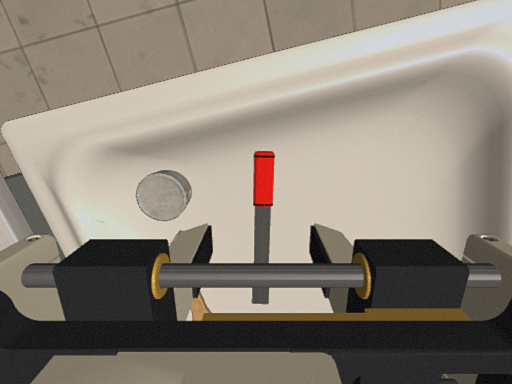

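The grip is at (264,180) and the tip at about (261,303); the tool is aligned with the bar and the grip centre is at about (491,51). I'll descend and grasp.

```bash
python3 -m crank '[[[0.6,0.2,0.4,4,0],[0.6,0.2,0.4,8,0],[0.6,0.2,0.4,12,0],[0.6,0.2,0.4,14.5,0],[0.6,0.2,0.4,15.3,0],[0.6,0.2,0.4,15.7,0],[0.6,0.2,0.4,15.7,0],[0.1,0.2,0.4,15.7,0],[0,0.2,0.4,15.7,0],[0,0.2,0.4,15.7,0]]]'
python3 -m crank '[[[0,0,0,0,0],[0,0,0,0,0],[0,0,0,-0.5,0],[0,0,0,-1,0],[0,0,0,-1.5,0],[0,0,0,-2,0],[0,0,0,-3,0],[0,0,0,-4,0],[0,0,0,-4,0],[0,0,0,-4,0]]]'
python3 - <<'E'
from fit import *
im,d=save('wrist','w2'); W=world('w2'); z=W[...,2]; im=im.astype(int)
save('top','t2'); save('side','s2')
W=world('t2'); 
for v in range(205,230,2): print([ (u,W[v,u].round(0).tolist()) for u in (240,250,258,265) if W[v,u,2]>4])
E
```

```text
time: 4.25
tool_pos: [492.4, 50.9, 4.5]
tcp_rot: [3.14, -0.0, 1.341]
contact_force: [-0.4, 0.3, -0.2]
grip_width: 36.0
finger_force: 0.0
time: 5.25
tool_pos: [492.0, 50.9, 44.1]
tcp_rot: [3.141, -0.0, 1.341]
contact_force: [-0.5, -0.9, -4.4]
grip_width: 23.6
finger_force: 29.9
[]
[]
[(258, [486.0, -94.0, 6.0])]
[(240, [476.0, -51.0, 45.0])]
[(240, [471.0, -51.0, 47.0]), (250, [471.0, -74.0, 48.0])]
[(240, [466.0, -51.0, 49.0]), (250, [466.0, -74.0, 46.0]), (258, [467.0, -93.0, 43.0])]
[(240, [462.0, -51.0, 44.0]), (250, [462.0, -74.0, 48.0]), (258, [462.0, -93.0, 42.0]), (265, [463.0, -110.0, 41.0])]
[(240, [457.0, -51.0, 45.0]), (250, [457.0, -74.0, 43.0]), (258, [458.0, -93.0, 42.0]), (265, [458.0, -110.0, 41.0])]
[(250, [452.0, -74.0, 46.0]), (258, [453.0, -93.0, 42.0]), (265, [453.0, -110.0, 41.0])]
[(258, [448.0, -93.0, 41.0]), (265, [449.0, -110.0, 38.0])]
[(265, [444.0, -110.0, 39.0])]
[]
[]
```

The bar is held level, but it has to point tip-down by about 8–10° to pass over the crest and under the plate. I'll regrasp it nearer mid-length and tilt it in the fingers by pressing its grip end on the tray's left rim. Next I need the rim profile.

```bash
python3 -m crank '[[[0,0,0,1,0],[0,0,0,2,0],[0,0,0,3,0],[0,0,0,3.7,0],[0,0,0,4,0],[0.5,0,0,4,0],[0.5,0,0,4,0],[0.5,-1.5,0,4,0],[0.5,-2.5,0,4,0],[0,-2.5,0,4,0]]]'
python3 -m crank '[[[0,0,0,0,0],[0,0,0,0,0],[0,0,0,-1,0],[0,0,0,-3,0],[0,0,0,-5,0],[0,0,0,-7,0],[0,0,0,-7,0],[0,0,0,-7,0],[0,0,0,-7,0],[0,0,0,-7,0]]]'
python3 - <<'E'
from fit import *
W=world('top0')
for v in (190,205,215): print([W[v,u].round(0).astype(int).tolist() for u in range(140,185,3)])
print('fulcrum'); z=W[...,2]; m=roi(262,146,289,180)&(z>22)&(z<60)&(W[...,0]>540)
rect(W,m); rect(W,m&(z>38)); print(W[m].min(0),W[m].max(0))
E
```

```text
time: 6.4
tool_pos: [486.1, 25.6, 3.6]
tcp_rot: [3.142, 0.0, 1.339]
contact_force: [-0.2, -0.3, -0.1]
grip_width: 41.3
finger_force: 0.0
time: 7.4
tool_pos: [485.4, 26.7, 72.6]
tcp_rot: [-3.139, 0.0, 1.341]
contact_force: [0.8, -0.9, -4.1]
grip_width: 23.7
finger_force: 30.0
[[668, 386, -765], [670, 375, -772], [527, 174, 31], [527, 166, 34], [527, 160, 32], [527, 152, 36], [526, 144, 40], [526, 136, 42], [527, 130, 36], [527, 124, 32], [529, 118, 24], [530, 112, 19], [530, 105, 16], [531, 99, 10], [531, 92, 10]]
[[606, 384, -768], [605, 370, -763], [491, 172, 35], [491, 165, 33], [491, 158, 34], [490, 150, 37], [490, 142, 40], [490, 136, 38], [490, 129, 37], [491, 123, 31], [493, 117, 22], [493, 111, 17], [494, 104, 14], [495, 98, 7], [494, 90, 11]]
[[565, 384, -774], [467, 179, 29], [467, 172, 31], [467, 164, 35], [467, 158, 30], [467, 149, 37], [466, 141, 42], [466, 135, 40], [466, 128, 39], [468, 122, 31], [469, 117, 21], [469, 110, 17], [470, 103, 15], [470, 97, 9], [471, 91, 4]]
fulcrum
479 c [ 598.3 -134.4] size [64.4 44. ] ang 3.57 z 38.4
248 c [ 597.5 -134.2] size [59.7 26.6] ang 3.14 z 42.8
[ 565.53430607 -156.30578767   22.13671387] [ 631.36579901 -112.40012593   50.82874718]
```

```bash
python3 -m crank '[[[0,3,0,0,0],[0,6,0,0,0],[0,7.2,0,0.5,0],[0,7.2,0,1.5,0],[0,7.2,0,2.3,0],[0,7.2,0,2.6,0],[0,7.2,0,2.9,0],[0,7.2,0,3.2,0],[0,7.2,0,3.5,0],[0,7.2,0,3.5,0]]]'
python3 - <<'E'
from fit import *
save('top','t3');save('side','s3'); W=world('t3')
a=cv2.imread('pics/s3.png')[150:330,150:390]; cv2.imwrite('pics/s3c.png',cv2.convertScaleAbs(cv2.resize(a,(800,600),interpolation=cv2.INTER_CUBIC),alpha=1.3))
z=W[...,2]; im=np.load('pics/t3.npz')['im'].astype(int)
m=roi(190,180,262,235)&(z>3)&(im.max(-1)<120)
P=W[m]; b=np.array([.228,.974]); s=(P[:,:2]-[502,97])@b
for lo in range(-180,0,15):
    k=(s>lo)&(s<=lo+15)
    if k.sum()>4: print(lo,k.sum(),np.median(P[k],0).round(1))
E
```

```text
time: 8.4
tool_pos: [502.4, 96.4, 38.4]
tcp_rot: [-3.141, 0.0, 1.341]
contact_force: [0.2, 0.0, -3.4]
grip_width: 23.7
finger_force: 30.0
-165 47 [465.1 -55.4  36.5]
-150 68 [469.7 -41.3  36.2]
-135 64 [472.  -27.2  37.7]
-120 63 [476.3 -13.1  40.2]
-105 58 [479.7   2.   41.8]
-90 55 [483.1  17.2  42.6]
-75 57 [487.5  31.4  42.5]
-60 56 [489.9  45.7  43. ]
-45 84 [498.5  57.5  44.1]
-30 7 [542.7  66.3   4. ]
```

View pics/s3c.png

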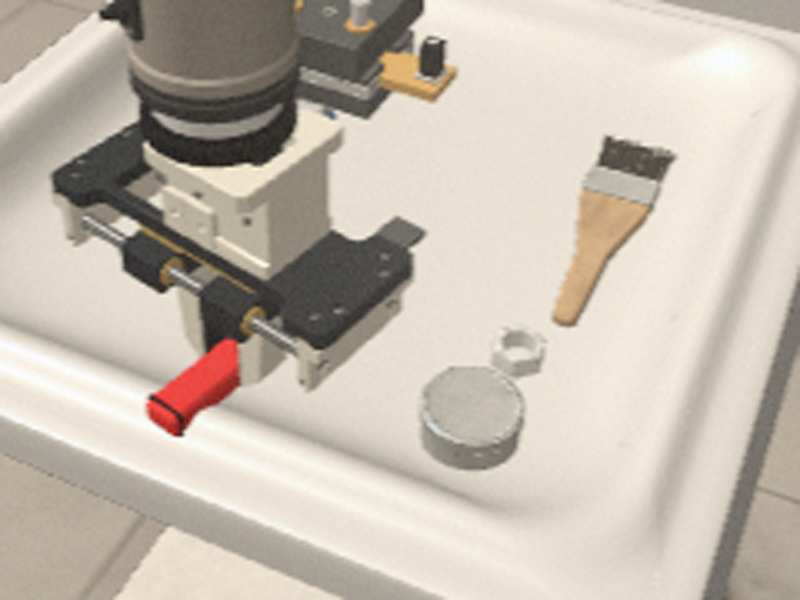

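The bar still looks level and hasn't touched the rim, so I'll keep lowering.

```bash
python3 -m crank '[[[0,0.5,0,0.2,0],[0,0.5,0,0.4,0],[0,0.5,0,0.5,0],[0,0.5,0,0.6,0],[0,0.5,0,0.7,0],[0,0.5,0,0.8,0],[0,0.5,0,0.9,0],[0,0.5,0,1.0,0],[0,0.5,0,1.1,0],[0,0.5,0,1.1,0]]]'
cat >tilt.py <<'E'
from fit import *
import sys
def tilt(fn):
    o=bot.get_obs(); save('top',fn); W=world(fn); z=W[...,2]; im=np.load(f'pics/{fn}.npz')['im'].astype(int)
    Rm=R.from_euler('xyz',o['tcp_rot']).as_matrix(); L=(W-o['tool_pos'])@Rm
    m=(abs(L[...,1])<10)&(L[...,0]<-45)&(L[...,0]>-175)&(z>3)&(im.max(-1)<130)&(L[...,2]>-40)&(L[...,2]<80)
    s=L[m]; a=s[s[:,0]>-115]; b=s[s[:,0]<-122]
    for q in (a,b):
        if len(q)>10: print(len(q),'slope',np.polyfit(q[:,0],q[:,2],1).round(3),'deg',np.degrees(np.arctan(-np.polyfit(q[:,0],q[:,2],1)[0])).round(1),'end',s[:,0].min().round(1),'midy',np.median(q[:,1]).round(1))
    return s
if __name__=='__main__': tilt(sys.argv[1])
E
python3 tilt.py t4
```

```text
time: 9.5
tool_pos: [504.6, 101.4, 32.5]
tcp_rot: [3.138, -0.0, 1.342]
contact_force: [-13.1, -5.1, 43.2]
grip_width: 23.7
finger_force: 30.3
252 slope [-0.191 -6.314] deg 10.8 end -156.9 midy -0.2
115 slope [-0.183 -1.121] deg 10.4 end -156.9 midy 0.3
```

The bar is now tilted 10.6° tip-down. I'll lift off the rim and check that the tilt holds.

```bash
python3 -m crank '[[[0,0,0,-1,0],[0,0,0,-3,0],[0,-1,0,-5,0],[0,-4,0,-8,0],[0,-7,0,-10,0],[0,-9,0,-10,0],[0,-10,0,-10,0],[0,-10,0,-10,0],[0,-10,0,-10,0],[0,-10,0,-10,0]]]'
python3 tilt.py t5; python3 - <<'E'
from h import *
o=bot.get_obs(); print(o['joint_positions'].round(2),np.degrees(o['tcp_rot']))
E
```

```text
time: 10.55
tool_pos: [480.8, 5.1, 127.1]
tcp_rot: [-3.141, -0.0, 1.342]
contact_force: [-0.1, 0.1, -3.6]
grip_width: 23.5
finger_force: 29.9
300 slope [-0.206 -6.772] deg 11.6 end -156.5 midy -0.4
139 slope [-0.201 -2.974] deg 11.4 end -156.5 midy 0.3
[-0.15  0.37  1.78  0.    0.98  0.08] [-1.79946489e+02 -1.54895779e-02  7.68958292e+01]
```

The tilt holds at 11.5°. Next I'll go over the fulcrum with the tip about 10 mm outside the plate edge.

```bash
python3 -m crank '[[[0,0.2,2,0,-2],[0,0.4,4,0,-5],[0,0.7,6,0,-8],[0,1,8,0,-11],[0,1.3,10,0,-12],[0,1.6,11.5,0,-12],[0,1.65,12.2,0,-12],[0,1.65,12.2,1.5,-12],[0,1.65,12.2,3,-12],[0,1.65,12.2,3.6,-12]]]'
python3 - <<'E'
from tilt import *
s=tilt('t6'); o=bot.get_obs(); print(o['tool_pos'],o['contact_force'],np.degrees(o['tcp_rot'][2]))
W=world('t6');z=W[...,2]
m=roi(288,130,352,185)&(z>68)&(z<85); rect(W,m)
im=np.load('pics/t6.npz')['im']; a=im[120:220,215:355,::-1]; cv2.imwrite('pics/t6c.png',cv2.convertScaleAbs(cv2.resize(a,(798,570),interpolation=cv2.INTER_CUBIC),alpha=1.5))
E
```

```text
time: 11.6
tool_pos: [602.0, -6.9, 89.8]
tcp_rot: [-3.138, -0.001, 1.551]
contact_force: [0.2, 0.4, -4.4]
grip_width: 24.0
finger_force: 29.9
275 slope [ -0.341 -15.349] deg 18.8 end -174.2 midy -0.9
168 slope [ 0.158 50.137] deg -9.0 end -174.2 midy -1.5
[601.96675061  -6.92538829  89.48023399] [-0.93081767  0.12523954 -5.09454756] 88.86362975599334
1636 c [ 599.3 -233.5] size [114.5  85.5] ang 88.23 z 75.2
```

View pics/t6c.png

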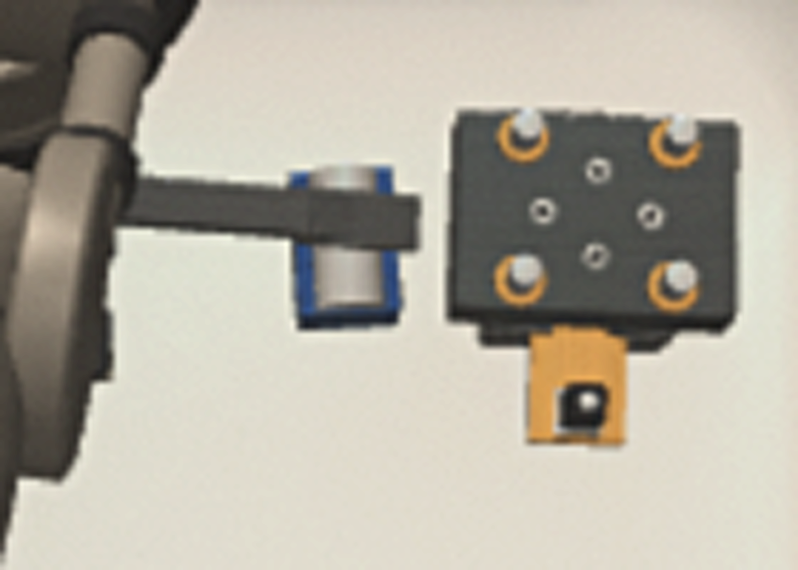

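The bar is over the fulcrum with its tip just short of the plate edge (tip end at crop (418,222), plate edge at x≈452), in line with the middle of the die. I'll recheck the tilt and tip from shank pixels only.

```bash
python3 - <<'E'
from fit import *
from scipy.stats import theilslopes
q=np.load('pics/t6.npz');W=world('t6'); im=q['im'].astype(int)
L=(W-q['pos'])@R.from_euler('xyz',q['rot']).as_matrix()
for v in (156,159,162): print([(u,W[v,u].round(0).astype(int).tolist(),im[v,u].tolist()) for u in range(280,296,2)])
m=(abs(L[...,1])<8)&(L[...,0]<-50)&(L[...,0]>-110)&(im.max(-1)<110)&(W[...,2]>30)
s=L[m]; print(theilslopes(s[:,2],s[:,0]))
m=(abs(L[...,1])<10)&(L[...,0]<-122)&(L[...,0]>-165)&(im.max(-1)<110)&(im.max(-1)-im.min(-1)<25)&(W[...,2]>30)&(W[...,2]<65)
s=L[m]; print(len(s),theilslopes(s[:,2],s[:,0]),s[:,0].min(),W[m][:,1].min())
E
```

```text
[(280, [604, -144, 64], [53, 52, 49]), (282, [605, -149, 62], [53, 52, 49]), (284, [604, -154, 65], [52, 50, 48]), (286, [605, -159, 61], [49, 48, 45]), (288, [606, -164, 58], [69, 69, 64]), (290, [620, -173, 1], [153, 151, 141]), (292, [621, -178, 1], [151, 151, 140]), (294, [603, -177, 70], [50, 49, 45])]
[(280, [597, -144, 64], [52, 51, 49]), (282, [597, -149, 63], [51, 51, 48]), (284, [597, -154, 63], [53, 51, 49]), (286, [598, -159, 61], [50, 49, 46]), (288, [598, -163, 61], [96, 95, 90]), (290, [613, -174, -1], [152, 151, 141]), (292, [613, -178, 1], [152, 150, 139]), (294, [595, -176, 72], [41, 40, 37])]
[(280, [590, -144, 63], [51, 49, 46]), (282, [591, -149, 60], [51, 49, 45]), (284, [589, -153, 66], [50, 48, 46]), (286, [591, -159, 61], [46, 44, 42]), (288, [590, -163, 61], [90, 88, 83]), (290, [605, -173, 2], [152, 150, 140]), (292, [605, -178, 3], [153, 151, 141]), (294, [587, -176, 76], [42, 40, 38])]
TheilslopesResult(slope=np.float64(-1.4817306025392614), intercept=np.float64(-95.92210138186303), low_slope=np.float64(-2.1648006394598442), high_slope=np.float64(-0.6504228755249564))
89 TheilslopesResult(slope=np.float64(-0.10962220419841284), intercept=np.float64(12.31430976879647), low_slope=np.float64(-0.15599051004898853), high_slope=np.float64(-0.06230933681325731)) -156.67696451499162 -163.60529925002396
```

```bash
python3 -m crank '[[[0,0,0,0.5,0],[0,0,0,1,0],[0,0,0,1.3,0],[0,0,0,1.4,0],[0,0,0,1.45,0],[0,0,0,1.5,0],[0,0,0,1.5,0],[0,0,0,1.5,0],[0,0,0,1.5,0],[0,0,0,1.5,0]]]'; python3 -c "
from plant import bot
for i in range(3): print(bot.get_obs()['contact_force'])"
```

```text
time: 12.65
tool_pos: [603.5, -7.6, 76.7]
tcp_rot: [3.141, -0.0, 1.55]
contact_force: [1.1, 0.1, -3.9]
grip_width: 23.5
finger_force: 29.9
[ 1.14162863  0.05502587 -3.87919506]
[ 1.14162863  0.05502587 -3.87919506]
[ 1.14162863  0.05502587 -3.87919506]
```

```bash
python3 -m crank '[[[0,0,0,0.1,0],[0,0,0,0.15,0],[0,0,0,0.2,0],[0,0,0,0.2,0],[0,0,0,0.2,0],[0,0,0,0.2,0],[0,0,0,0.2,0],[0,0,0,0.2,0],[0,0,0,0.2,0],[0,0,0,0.2,0]]]'
```

```text
time: 13.65
tool_pos: [603.4, -7.6, 74.7]
tcp_rot: [3.142, -0.0, 1.55]
contact_force: [0.3, -0.5, -3.3]
grip_width: 23.5
finger_force: 29.9
```

```bash
python3 -m crank '[[[0,0,0,0.05,0],[0,0,0,0.1,0],[0,-0.2,0,0.14,0],[0,-0.4,0,0.18,0],[0,-0.6,0,0.22,0],[0,-0.8,0,0.26,0],[0,-1.0,0,0.3,0],[0,-1.2,0,0.34,0],[0,-1.4,0,0.38,0],[0,-1.4,0,0.38,0]]]'
```

```text
time: 14.65
tool_pos: [603.1, -21.9, 70.8]
tcp_rot: [-3.142, -0.0, 1.55]
contact_force: [-0.1, -0.3, -5.1]
grip_width: 23.8
finger_force: 29.9
```

```bash
python3 -m crank '[[[0,-0.3,0,0.1,0],[0,-0.6,0,0.2,0],[0,-0.8,0,0.3,0],[0,-0.8,0,0.35,0],[0,-0.8,0,0.35,0],[0.25,-0.8,0,0.35,0],[0.6,-0.8,0,0.35,0],[0.7,-0.8,0,0.35,0],[0.7,-0.8,0,0.35,0],[0.7,-0.8,0,0.35,0]]]'; python3 - <<'E'
from fit import *
save('top','t7');save('side','s7')
a=cv2.imread('pics/t7.png')[125:205,215:345]; b=cv2.imread('pics/s7.png')[120:260,190:330]
a=cv2.resize(a,(780,480),interpolation=cv2.INTER_CUBIC)
b=cv2.resize(b,(600,600),interpolation=cv2.INTER_CUBIC)
cv2.imwrite('pics/s7c.png',cv2.convertScaleAbs(b,alpha=1.4))
W=world('t7'); print([W[159,u].round(0).tolist() for u in range(268,300,3)])
E
```

```text
time: 15.65
tool_pos: [603.1, -29.4, 67.5]
tcp_rot: [3.141, -0.0, 1.55]
contact_force: [-0.3, 0.4, 1.3]
grip_width: 51.3
finger_force: 0.0
[[599.0, -116.0, 55.0], [599.0, -123.0, 56.0], [599.0, -131.0, 56.0], [600.0, -138.0, 51.0], [600.0, -145.0, 51.0], [601.0, -152.0, 49.0], [601.0, -160.0, 47.0], [602.0, -167.0, 44.0], [602.0, -174.0, 46.0], [594.0, -178.0, 75.0], [595.0, -186.0, 72.0]]
```

View pics/s7c.png

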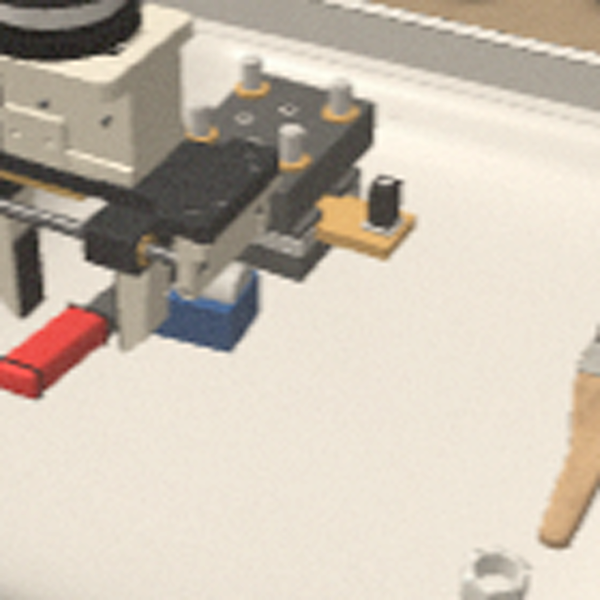

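The side view shows the bar lying over the fulcrum with its tip under the plate, released. I'll shift along to the red grip, take it and lever down.

```bash
python3 -m crank '[[[0.6,0.7,0,0,0],[0.6,1.4,0,0,0],[0.6,2.2,0,0,0],[0.6,2.9,0,0.4,0],[0.6,2.9,0,0.9,0],[0.6,2.9,0,0.9,0],[0.2,2.9,0,0.9,0],[0,2.9,0,0.9,0],[0,2.9,0,0.9,0],[0,2.9,0,0.9,0]]]'
python3 -m crank '[[[0,0,0,0,0],[0,0,0,0.4,0],[0,0,0,0.8,0],[0,0,0,1.2,0],[0,0,0,1.6,0],[0,0,0,2,0],[0,0,0,2.4,0],[0,0,0,2.4,0],[0,0,0,2.4,0],[0,0,0,2.4,0]]]'
python3 - <<'E'
from fit import *
save('top','t8'); W=world('t8'); z=W[...,2]
rect(W,roi(293,130,352,185)&(z>68)&(z<100)); m=roi(310,145,330,172); print(np.median(z[m]), np.median(world('t7')[...,2][m]))
E
```

```text
time: 16.75
tool_pos: [603.7, -0.7, 58.5]
tcp_rot: [3.141, -0.0, 1.55]
contact_force: [0.4, 0.5, 0.7]
grip_width: 27.9
finger_force: 0.0
time: 17.75
tool_pos: [604.5, 0.5, 37.1]
tcp_rot: [3.138, -0.001, 1.551]
contact_force: [-3.7, 4.6, 17.5]
grip_width: 23.9
finger_force: 30.0
1807 c [ 599.5 -234.4] size [116.5  85.3] ang 87.74 z 81.2
80.99004584489194 74.8958996588771
```

```bash
python3 -m crank '[[[0,0,0,0.4,0],[0,0,0,0.8,0],[0,0,0,1.2,0],[0,0,0,1.6,0],[0,0,0,2.0,0],[0,0,0,2.2,0],[0,0,0,2.4,0],[0,0,0,2.4,0],[0,0,0,2.4,0],[0,0,0,2.4,0]]]'
python3 - <<'E'
from fit import *
save('top','t9'); z=world('t9')[...,2]; m=roi(310,145,330,172); print(np.median(z[m]))
E
```

```text
time: 18.8
tool_pos: [606.1, -0.6, 14.4]
tcp_rot: [3.135, 0.0, 1.55]
contact_force: [-3.5, 1.4, 24.8]
grip_width: 23.6
finger_force: 30.0
88.82820482085228
```

The plate is up 13.9 mm. I'll ease off, draw the bar back, lift it clear, and lay it where it lay at the start.

```bash
python3 -m crank '[[[0,0,0,-0.4,0],[0,0.2,0,-0.9,0],[0,1,0,-0.9,0],[0,2,0,-0.9,0],[0,3,0,-0.9,0],[0,4,0,-1.2,0],[0,5,0,-2,0],[0,6,0,-3.5,0],[0,6,0,-6,0],[0,6,0,-8,0]]]'
python3 - <<'E'
from fit import *
o=bot.get_obs(); save('top','t10'); W=world('t10'); z=W[...,2]; m=roi(310,145,330,172); print(np.median(z[m]))
im=np.load('pics/t10.npz')['im'].astype(int)
print([ (u,W[v,u].round(0).tolist()) for v in (150,155,160) for u in range(225,290,6)])
T=R.from_euler('xyz',o['tcp_rot']).as_matrix(); print(o['tool_pos'],T.T@(np.array([492,48,90])-o['tool_pos'])/10)
E
```

```text
time: 19.85
tool_pos: [605.0, 60.6, 92.0]
tcp_rot: [3.141, -0.0, 1.552]
contact_force: [-0.2, -0.6, -3.5]
grip_width: 23.7
finger_force: 30.0
88.73197916583561
[(225, [604.0, -18.0, 116.0]), (231, [603.0, -32.0, 120.0]), (237, [602.0, -45.0, 122.0]), (243, [602.0, -58.0, 125.0]), (249, [601.0, -72.0, 128.0]), (255, [601.0, -85.0, 129.0]), (261, [601.0, -98.0, 128.0]), (267, [601.0, -111.0, 129.0]), (273, [601.0, -125.0, 130.0]), (279, [625.0, -144.0, 40.0]), (285, [636.0, -161.0, 2.0]), (225, [593.0, -18.0, 112.0]), (231, [622.0, -26.0, 3.0]), (237, [623.0, -41.0, -0.0]), (243, [623.0, -56.0, -1.0]), (249, [622.0, -71.0, 2.0]), (255, [590.0, -85.0, 127.0]), (261, [590.0, -98.0, 128.0]), (267, [590.0, -111.0, 129.0]), (273, [589.0, -125.0, 130.0]), (279, [613.0, -144.0, 39.0]), (285, [338.0, -76.0, 1097.0]), (225, [609.0, -12.0, 1.0]), (231, [608.0, -27.0, 6.0]), (237, [608.0, -41.0, 5.0]), (243, [609.0, -56.0, 5.0]), (249, [610.0, -71.0, 0.0]), (255, [611.0, -86.0, -3.0]), (261, [610.0, -101.0, 0.0]), (267, [602.0, -115.0, 31.0]), (273, [600.0, -129.0, 43.0]), (279, [600.0, -143.0, 42.0]), (285, [610.0, -161.0, 2.0])]
[605.02003364  60.58704755  92.00865579] [ -1.47595038 -11.27587951   0.18993793]
```

```bash
python3 -m crank '[[[0,-0.3,-2.5,0,3],[0,-0.6,-5,0,6],[0,-0.9,-8,0,9],[0,-1.5,-11,0,12],[0,-1.5,-11.3,2,12],[0,-1.5,-11.3,4.5,12],[0,-1.5,-11.3,6.5,12],[0,-1.5,-11.3,7.5,12],[0,-1.5,-11.3,8.0,12],[0,-1.5,-11.3,8.4,12]]]'
python3 -m crank '[[[0,0,0,0.2,0],[0,0,0,0.3,0],[0,0,0,0.3,0],[0.3,0,0,0.3,0],[0.5,0,0,0.3,0],[0.5,0,0,0.3,0],[0.5,0,0,-1,0],[0.5,0,0,-4,0],[0.5,0,0,-8,0],[0.5,0,0,-12,0]]]'
python3 - <<'E'
from fit import *
o=bot.get_obs(); save('wrist','w11'); save('top','t11'); W=world('t11'); z=W[...,2]
print([ (v,W[v,u].round(0).tolist()) for u in (250,262) for v in range(210,232,3)])
m=roi(305,183,335,208)&(z>50)&(z<66); rect(W,m); m=roi(300,183,335,208)&(z>24)&(z<34); rect(W,m)
print('tcp->post (mm)',R.from_euler('xyz',o['tcp_rot']).as_matrix().T@(np.array([525,-231,125])-o['tool_pos']),np.degrees(o['tcp_rot'][2]))
E
```

```text
time: 20.9
tool_pos: [492.0, 46.9, 6.5]
tcp_rot: [3.141, -0.0, 1.341]
contact_force: [0.6, 0.4, -3.8]
grip_width: 23.6
finger_force: 30.0
time: 21.9
tool_pos: [491.2, 46.7, 127.7]
tcp_rot: [-3.141, 0.0, 1.341]
contact_force: [0.8, -0.2, 0.3]
grip_width: 45.6
finger_force: 0.0
[(210, [484.0, -74.0, 1.0]), (213, [477.0, -74.0, -0.0]), (216, [469.0, -74.0, 8.0]), (219, [461.0, -74.0, 10.0]), (222, [454.0, -74.0, 9.0]), (225, [447.0, -74.0, 2.0]), (228, [441.0, -74.0, -4.0]), (231, [433.0, -75.0, 1.0]), (210, [484.0, -104.0, 3.0]), (213, [477.0, -104.0, 3.0]), (216, [469.0, -103.0, 10.0]), (219, [462.0, -104.0, 1.0]), (222, [454.0, -103.0, 8.0]), (225, [447.0, -104.0, 3.0]), (228, [440.0, -104.0, 1.0]), (231, [433.0, -104.0, -0.0])]
48 c [ 524.4 -230.6] size [14.5 14.7] ang 88.44 z 58.6
187 c [ 529.8 -232.7] size [39.2 35.5] ang 89.69 z 28.8
tcp->post (mm) [-262.72162489   96.22192702    2.64987693] 76.83322164079894
```

The bar lies flat again and the plate is still up. Next I'll go above the post with the fingers closing across the slide (yaw ≈ -2°).

```bash
python3 -m crank '[[[0.5,-2,0.7,0,8],[0.5,-5,1.8,0,16],[0.5,-8.5,3.1,0,24],[0.5,-12,4.4,0,32],[0.5,-15.5,5.7,0,40],[0.5,-19,7,0,48],[0.5,-22.5,8.2,0,56],[0.5,-25.5,9.3,0,64],[0.5,-26.3,9.6,0,72],[0.5,-26.3,9.6,0,79]]]'
python3 - <<'E'
from fit import *
o=bot.get_obs(); save('wrist','w12')
W=world('w12'); z=W[...,2]; m=(z>50)&(z<64)&(abs(W[...,0]-525)<25)&(abs(W[...,1]+231)<25); rect(W,m)
print(o['tool_pos'],np.degrees(o['tcp_rot'][2]),R.from_euler('xyz',o['tcp_rot']).as_matrix().T@(np.array([524.7,-231,35])-o['tool_pos']))
E
```

```text
time: 23.0
tool_pos: [524.8, -233.1, 125.4]
tcp_rot: [-3.141, 0.001, -0.046]
contact_force: [0.7, 0.4, 0.9]
grip_width: 45.9
finger_force: 0.0
310 c [ 524.  -233.1] size [14.6 16.4] ang 87.39 z 56.9
[ 524.75532335 -233.08236016  125.37284236] -2.624566110936606 [-0.10098103 -2.06641263 90.37316893]
```

View pics/w12.png

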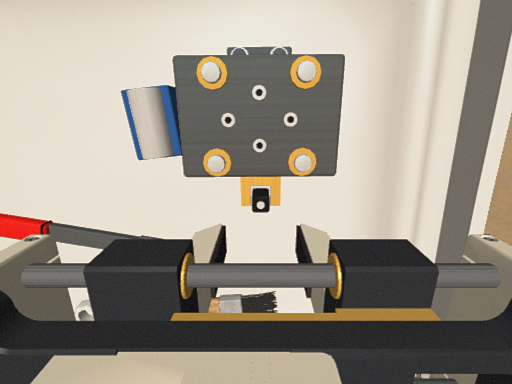

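The post at (260,200) sits midway between the fingers. I'll descend and grasp.

```bash
python3 -m crank '[[[0.5,-0.2,-0.1,3,0],[0.5,-0.2,-0.1,6,0],[0.5,-0.2,-0.1,7.5,0],[0.5,-0.2,-0.1,8.3,0],[0.5,-0.2,-0.1,8.6,0],[0.5,-0.2,-0.1,8.6,0],[0.2,-0.2,-0.1,8.6,0],[0,-0.2,-0.1,8.6,0],[0,-0.2,-0.1,8.6,0],[0,-0.2,-0.1,8.6,0]]]'
python3 -m crank '[[[0,0,0,0,0],[0,0,0,0,0],[0,-0.3,0,-0.05,0],[0,-0.8,0,-0.05,0],[0,-1.3,0,-0.05,0],[0,-1.8,0,-0.05,0],[0,-2.3,0,-0.05,0],[0,-2.8,0,-0.05,0],[0,-3,0,-0.05,0],[0,-3,0,-0.05,0]]]'
```

```text
time: 24.05
tool_pos: [523.3, -230.3, 40.8]
tcp_rot: [3.141, -0.001, -0.038]
contact_force: [-0.4, -1.1, 1.1]
grip_width: 18.6
finger_force: 0.4
time: 25.05
tool_pos: [492.3, -228.7, 40.8]
tcp_rot: [-3.141, 0.001, -0.038]
contact_force: [-1.1, 0.4, -0.7]
grip_width: 15.8
finger_force: 30.0
```

```bash
python3 -m crank '[[[0,-0.5,0,0,0],[0,-1,0,0,0],[0,-1.5,0,0,0],[0,-2,0,0,0],[0,-2.5,0,0,0],[0,-3,0,0,0],[0,-3.5,0,0,0],[0,-4,0,0,0],[0,-4,0,0,0],[0,-4,0,0,0]]]'
python3 - <<'E'
from fit import *
im,_=save('top','t13'); W=world('t13'); z=W[...,2]
m=(z>18)&(z<40)&(W[...,0]>440)&(W[...,0]<556)&(abs(W[...,1]+232)<17)&(im[...,0].astype(int)>im[...,2].astype(int)+40)
P=W[m]; print(len(P),np.linalg.lstsq(np.c_[P[:,:2]-P[:,:2].mean(0),np.ones(len(P))],P[:,2],rcond=None)[0], P.min(0),P.max(0))
E
```

```text
time: 26.05
tool_pos: [452.9, -227.4, 40.8]
tcp_rot: [-3.141, 0.0, -0.038]
contact_force: [-0.5, -0.6, -1.9]
grip_width: 15.7
finger_force: 30.0<stdin>:4: RuntimeWarning: Mean of empty slice.
  ret = um.true_divide(
Traceback (most recent call last):
ValueError: zero-size array to reduction operation minimum which has no identity
```

```bash
cat > sl.py <<'E'
from fit import *
import sys
o=bot.get_obs(); im,_=save('wrist',sys.argv[1]); W=world(sys.argv[1]); z=W[...,2]; im=im.astype(int)
L=(W-o['tool_pos'])@R.from_euler('xyz',o['tcp_rot']).as_matrix()
m=(L[...,0]>15)&(L[...,0]<125)&(abs(L[...,1])<16)&(im[...,0]>im[...,2]+40)&(W[...,2]<45)
P=W[m]; print(len(P),np.linalg.lstsq(np.c_[P[:,:2]-P[:,:2].mean(0),np.ones(len(P))],P[:,2],rcond=None)[0], P.min(0),P.max(0))
E
python3 sl.py w14
```

```text
6872 [-1.35129130e-03  2.81613405e-03  2.69423387e+01] [ 467.5805312  -247.36607285   -1.11397975] [ 562.70244013 -212.49726467   33.90055431]
```

It's still level (slope ≈ 0.001). I'll pull it fully out, then check again.

```bash
python3 -m crank '[[[0,-0.4,0,0,0],[0,-0.8,0,0,0],[0,-1.2,0,0,0],[0,-1.6,0,0,0],[0,-2,0,0,0],[0,-2.4,0,0,0],[0,-2.8,0,0,0],[0,-3.1,0,0,0],[0,-3.1,0,0,0],[0,-3.1,0,0,0]]]'; python3 sl.py w15
```

```text
time: 27.15
tool_pos: [422.3, -226.4, 40.9]
tcp_rot: [3.142, -0.0, -0.038]
contact_force: [-0.5, 0.3, -3.3]
grip_width: 15.3
finger_force: 30.0
7737 [-9.56621695e-03  7.11137468e-03  2.65187797e+01] [ 436.75558323 -246.97311871   -2.19130172] [ 546.03319653 -211.36440167   29.60937854]
```

```bash
python3 -m crank '[[[0,0,0,0.4,0],[0,0,0,0.8,0],[0,0,0,1.2,0],[0,0,0,1.5,0],[0,0,0,1.7,0],[0,0,0,1.85,0],[0,0,0,1.95,0],[0,0,0,2.0,0],[0,0,0,2.05,0],[0,0,0,2.05,0]]]'; python3 sl.py w16
```

```text
time: 28.2
tool_pos: [422.2, -226.3, 20.7]
tcp_rot: [3.141, -0.0, -0.038]
contact_force: [-2.9, 0.6, 3.4]
grip_width: 16.0
finger_force: 30.0
7797 [-2.31475278e-03  5.93210433e-04  6.90017919e+00] [ 436.84465616 -246.41186556   -2.16171489] [ 541.19111104 -211.2103958     9.60302389]
```

It's on the tray. I'll release it and retreat upward.

```bash
python3 -m crank '[[[0.2,0,0,0,0],[0.4,0,0,0,0],[0.5,0,0,0,0],[0.5,0,0,0,0],[0.5,0,0,-1,0],[0.5,0,0,-3,0],[0.5,0,0,-7,0],[0.5,0,0,-11,0],[0.5,0,0,-14,0],[0.5,0,0,-16,0]]]'; python3 -m crank '[[[0.5,0,3,0,0],[0.5,0,6,0,0],[0.5,0,6,0,0],[0.5,0,6,0,0],[0.5,0,6,0,0],[0.5,0,6,0,0],[0.5,0,6,0,0],[0.5,0,6,0,0],[0.5,0,6,0,0],[0.5,0,6,0,0]]]';python3 - <<'E'
from fit import *
im,_=save('side','s17'); save('top','t17'); z=world('t17')[...,2]; print(np.median(z[145:172,310:330]))
W=world('s17'); im=im.astype(int)
m=(W[...,2]<16)&(W[...,2]>4)&(abs(W[...,0]-475)<80)&(abs(W[...,1]+230)<35)&(im[...,0]>im[...,2]+40); rect(W,m)
P=W[m]; print(np.linalg.lstsq(np.c_[P[:,:2]-P[:,:2].mean(0),np.ones(len(P))],P[:,2],rcond=None)[0])
E
```

```text
time: 29.25
tool_pos: [422.8, -226.7, 183.6]
tcp_rot: [3.139, -0.003, -0.038]
contact_force: [-0.2, -0.6, -1.1]
grip_width: 45.7
finger_force: 0.0
time: 30.25
tool_pos: [420.0, -286.2, 180.3]
tcp_rot: [-3.141, -0.0, -0.038]
contact_force: [0.1, 0.1, 0.6]
grip_width: 45.9
finger_force: 0.0
88.95225393933978
443 c [ 474.3 -226.4] size [ 45.  127.4] ang 86.89 z 7.1
[-1.16118971e-03 -7.88779048e-03  7.01387085e+00]
```

View pics/s17.png

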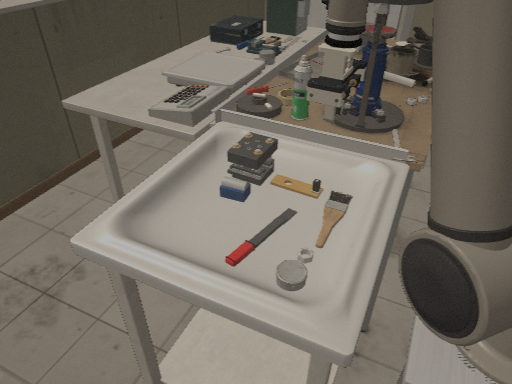

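The slide lies flat in front of the die (296,186), the plate is up, the bar lies at (262,236), and the brush, nut and tin are untouched. I'll hand in the job.

```bash
python3 -c "
from plant import bot
print(bot.close_job())"
```

```text
the job is handed in; nothing more can be done
None
```

I handed the job in at about 30 s; no verdict came back. By my last camera readings, the top plate was about 14 mm up, the bar flat on the tray clear of the die, the slide flat about 103 mm forward of where it started, and the tin, nut and brush looked undisturbed.

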